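Load the brass lamp foot into the drilling jig

TASK

Pick up the brass lamp foot with the rectangular base and seat it in the pocket of the blue drilling jig, boss up, its long side along the pocket's long side, lowering it right down into the pocket before you let go. It must end lying flat on the pocket floor; leave the black steel foot and the round foot where they are.

Things in the scene. Friction and masses are not known exactly. Their poses are not given: they have to be found in the camera images.
- brass_foot: The part to load: a yellow brass lamp foot standing loose on the bench, boss up, about 0.4 kg. Rectangular base plate 84 mm (its x) by 48 mm (its y), 10 mm thick; on it stands a boss of the same metal, 30 mm along x, 22 mm along y, 40 mm tall, centred, so its top is 50 mm above the underside. Grip it by the boss. Origin: centre of the underside; z up. Half a turn about z makes no difference.
- pocket (a point): Centre of the floor of the rectangular pocket in the drilling jig, a fixed block with a blue rim 150 by 114 mm and bare steel pocket floor. The pocket is 104 mm along its x and 68 mm along its y, so the brass foot has 10 mm to spare on every side; it is 12 mm deep with upright walls. The floor (this point) is 10 mm and the rim 22 mm above the bench; the walls are 23 mm thick. z up.
- steel_foot: A bystander, to be left alone: a black steel foot of the same shape and size as the brass one. Origin: centre of the underside; z up.
- round_foot: A bystander, to be left alone: a brass foot with a round base 90 mm across and 10 mm thick with the same boss, 50 mm tall in all. Origin: centre of the underside; z up.
Things that resemble listed ones, but are neither listed nor needed, are in the scene too. What is shaped like the brass_foot but purple or red is not meant. What is shaped like the part that bears pocket but pink is not meant.

How it is judged:
By the outcome, as a careful person would: the job done as asked, in the order asked, and still so for the second after the job is handed in, with the robot touching nothing.
It also fails if it takes over 38 s, if anything falls off the work surface, if the arm or the gripper's body presses on something with over 40 N, if the wrist force passes 120 N, or if a joint passes its speed limit or range.

ROBOT

A 7-joint arm with a two-finger parallel gripper is mounted at the origin on the work surface. World frame = base frame: x ahead of the robot, y to its left, z up, the work surface at z = 0. Lengths are in mm, angles in rad, forces in N, time in s.
With the tool pointing down it reaches from about 400 to 875 mm from the base axis. Payload 4.4 kg.
Tool frame: the origin (TCP) lies on the centre line of the jaws, within the pads' length; the fingertips stand 25 mm ahead of it and the grasp point (between the pads) lies 6 mm ahead of it (ctrl.finger_overhang is the distance from the TCP to the fingertips, in mm); z points along the fingers, y is the line along which they close (so a half turn about z gives the same grasp; the last joint's range is limited). The gripper opens to 85 mm and grips with 20 to 120 N. Pads are 22 mm wide; open, the fingers measure 114 mm over their backs; the gripper's body (76 mm by 85 mm) begins 54 mm behind the grasp point. The pads swing forward as they close: fully open they stand 13 mm farther back than shut.
Start: joints at [1.16, 0.628, 0.038, 1.517, -0.027, 0.996, -0.02], TCP at [219.732, -611.748, 256.313] pointing down, gripper open.
Joint ranges: [-3.06, 3.06], [-0.37, 2.12], [-1.25, 1.32], [0.18, 2.47], [-1.1, 4.24], [0.23, 1.98], [-2.94, 2.94]. Speed limits (rad/s): [2.57, 2.57, 3.14, 3.14, 3.14, 3.14, 3.14].

INTERFACE

Orientations are given as [roll, pitch, yaw] about the fixed x, y, z axes, in that order (R = Rz(yaw) Ry(pitch) Rx(roll)).
In Python, from cell import ctrl gives the robot as it stands. The module is installed in compiled form; this text tells all that it offers.
- The arm moves only by the tool play_rows, never from a script. Its argument "targets" is a list of rows, each a list of 5 numbers: the closure, from 0 (fully open) to 1 (shut), then the shift along the tool's x, y, z in cm, then the turn about the tool's z in degrees. In form: [[gripper, dx, dy, dz, spin], ...]. A call has 1 to 10 rows; each row is the pose to reach, as a shift and turn from the pose commanded when the call began, along the tool's axes at that moment; what a row does not reach only later rows make up. A row lasts 1/10 s, in which the tool goes at most 50 mm and 8.59 degrees, less where a joint would pass 70% of its speed; a pose out of reach is approached as far as the arm can. A call with a gripper value outside its range is refused whole. The fingers move at their own pace and stop on an object; the grip force is fixed at half the most. Time passes only in rows, so rows that repeat a pose let the fingers close. It gives the time, the measured TCP pose, the force, the opening and the grip force at its end, in the units of the state.
- ctrl.read_state(): the state, without advancing time (a new reading comes with each control period).
- ctrl.get_image(name): name is "side" or "top"; returns (picture, depth): 384x512x3 uint8, red, green, blue; 384x512 float32, mm along the optical axis (not along the pixel's ray), 0 where there is no reading.
- ctrl.calibration(name): a dict with "vfov" (degrees; the focal length in pixels is half the picture's height over the tangent of half this angle, whatever the lens; pixels are square), "cx", "cy" (the principal point, pixels), "k1" (the pictures are not rectified: a ray, as slopes to the right and down, at radius r is drawn at 1 + k1 r^2 times it, then the intrinsics apply), "extrinsics" (4x4, takes a point from camera to world coordinates). Camera axes: x right, y down, z forward; pixel columns grow to the right and rows downward; lengths in mm; the calibration is good to about 2 mm. A picture is of the moment at which its call begins. calibration takes no time and is no camera call.
- ctrl.finish_job(): hands the job in; it is judged then, once.
Trained networks look in the newest picture that a camera, given by its name, has taken for a name from the list of things; names that differ only in an ending like _2 or _b are one class to them, and where a whole thing is asked for, a point or a joint stands for the part that bears it (a point fixed in the world has none). Each returns a list of dicts, best first, with "confidence" (0 to 1); they miss things now and then, are a little off and sometimes report something else, mostly with a low value. They report only what shows in the picture. A call takes as long as a camera call. They do not tell look-alikes from the thing itself.
- ctrl.search_frame(camera, name): "bbox" ([left, top, right, bottom] in pixels, round what is visible of it).
- ctrl.trace(camera, name): "pixels" (384x512 bool, what is visible of it) and "bbox" ([left, top, right, bottom] in pixels, round what is visible of it).
The state is a dict: "clock": time; "qpos": joint angles; "qd": joint speeds; "tau": joint torques, N m; "eef_pos": TCP position; "tool_rot": TCP orientation; "force": force on the tool from outside, world axes, zero at the start; "torque": the same for the moment, N m; "width": finger opening in mm; "gripper_force": force on a finger pad.
Only numpy, scipy, OpenCV 4.12 (cv2) and the standard library are available. Lean on these libraries where they do the work, as an engineer would, in place of code of your own. Each camera call takes 0.05 s, during which the arm holds its last target. There are 200 camera calls.

## Working session

There is one attempt and no reset: what is moved stays moved. The work goes in short steps, Python scripts to look and compute and a tool call to move; the robot and the scene stay as the last step left them, time stands still between calls to the robot, and variables do not carry over. Pictures are saved under pics/ and viewed, at most 10 in all, crops included, and the job is handed in when it is done.

Besides the shell and the picture viewer there is one more tool, called after "Request:" by a JSON object that holds its "op" and its "data", one argument or row to a line. play_rows: Moves the arm, as the interface text tells. Its arguments: {"type":"object","properties":{"targets":{"type":"array"}},"required":["targets"]}

```bash
mkdir -p pics
cat > h.py <<'E'
import numpy as np, cv2
from cell import ctrl
def pts(cam, depth, mask):
    c=ctrl.calibration(cam); f=depth.shape[0]/2/np.tan(np.radians(c["vfov"])/2)
    v,u=np.nonzero(mask&(depth>0)); z=depth[v,u].astype(float)
    K=np.array([[f,0,c["cx"]],[0,f,c["cy"]],[0,0,1]])
    xy=cv2.undistortPoints(np.stack([u,v],1).astype(float)[:,None],K,np.array([c["k1"],0,0,0,0.]))[:,0]
    P=np.c_[xy*z[:,None],z]; E=np.array(c["extrinsics"])
    return P@E[:3,:3].T+E[:3,3], u, v
E
python3 - <<'E'
from h import *
for c in ("top","side"):
    im,d=ctrl.get_image(c); np.savez(c+".npz",im=im,d=d)
    cv2.imwrite(f"pics/{c}0.png",im[:,:,::-1])
    print(c,{k:(np.round(v,2).tolist() if k=="extrinsics" else v) for k,v in ctrl.calibration(c).items()})
    for n in ("brass_foot","pocket","steel_foot","round_foot"):
        try: print(n,[(np.round(r["bbox"]).tolist(),round(r["confidence"],2)) for r in ctrl.search_frame(c,n)])
        except Exception as e: print(n,e)
s=ctrl.read_state(); print(s["clock"],s["eef_pos"],s["tool_rot"],s["width"],s["force"])
E
```

```text
top {'vfov': 49.105803122462895, 'cx': 253.975666373848, 'cy': 195.37058947443575, 'k1': -0.09476855654683938, 'extrinsics': [[0.02, -0.99, 0.12, 397.89], [-1.0, -0.02, -0.01, -60.85], [0.01, -0.12, -0.99, 1206.73], [0.0, 0.0, 0.0, 1.0]]}
brass_foot [([221.0, 203.0, 243.0, 234.0], 0.97), ([169.0, 219.0, 198.0, 249.0], 0.6), ([270.0, 142.0, 291.0, 172.0], 0.59)]
pocket [([279.0, 186.0, 324.0, 243.0], 0.86), ([350.0, 177.0, 391.0, 232.0], 0.77)]
steel_foot [([127.0, 196.0, 145.0, 225.0], 0.95)]
round_foot [([154.0, 145.0, 187.0, 172.0], 0.82)]
side {'vfov': 45.44860163055369, 'cx': 255.18695074146544, 'cy': 188.18971963683927, 'k1': -0.08380538964768533, 'extrinsics': [[1.0, -0.07, 0.06, 482.26], [-0.09, -0.59, 0.8, -920.35], [-0.02, -0.8, -0.59, 682.04], [0.0, 0.0, 0.0, 1.0]]}
brass_foot [([208.0, 176.0, 246.0, 202.0], 0.89), ([292.0, 204.0, 332.0, 232.0], 0.67), ([192.0, 147.0, 225.0, 176.0], 0.58)]
pocket [([200.0, 220.0, 273.0, 271.0], 0.72), ([211.0, 291.0, 298.0, 355.0], 0.56)]
steel_foot [([213.0, 121.0, 246.0, 140.0], 0.71)]
round_foot [([269.0, 135.0, 296.0, 162.0], 0.76)]
0.5 [ 219.72125497 -611.73232331  256.28390533] [-3.14155554e+00 -2.65183504e-05  3.44774989e-01] 85.48617010561836 [-0.25691555 -0.67068359 -0.87578887]
```

Run:
```python
from h import *
im=np.load("top.npz")["im"][120:270,110:410,::-1]
cv2.imwrite("pics/crop.png",cv2.resize(im,(800,400),interpolation=cv2.INTER_CUBIC))
```

```text
(no output)
```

View pics/crop.png

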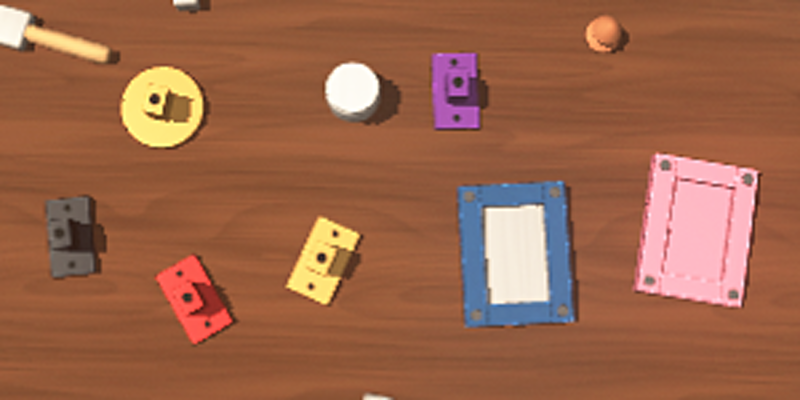

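View pics/side0.png

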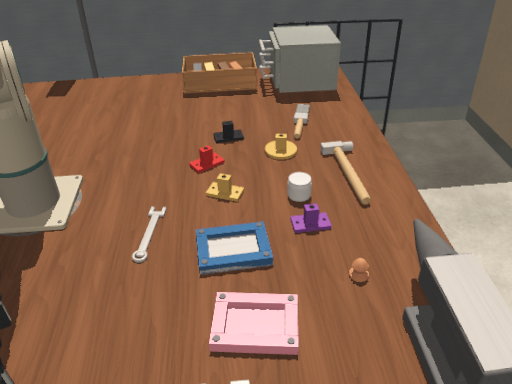

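Candidates in the top picture: yellow foot at (232,218), red at (183,234), purple at (280,157), and black steel at (136,210). The round brass foot is at (170,158). Only (232,218) is both yellow and rectangular, and the enlarged crop confirms it. For the jig, the blue rim with a bare steel floor is at (302,214); the pink one at (370,205) isn't meant.

```bash
cat > m.py <<'E'
from h import *
def rect(P):
    (c,s,a)=cv2.minAreaRect(P[:,:2].astype(np.float32)); 
    if s[0]<s[1]: a+=90; s=s[::-1]
    return np.round(c,1),np.round(s,1),round((a+90)%180-90,1)
def measure(cam,fb=None,pb=None,im=None,d=None):
    if im is None: im,d=ctrl.get_image(cam)
    h=cv2.cvtColor(im,cv2.COLOR_RGB2HSV); H,S,V=[h[...,i].astype(int) for i in range(3)]
    def box(b):
        m=np.zeros(d.shape,bool); m[b[1]-3:b[3]+4,b[0]-3:b[2]+4]=1; return m
    if fb:
        m=box(fb)&(H>18)&(H<32)&(S>110)&(V>60)
        P,u,v=pts(cam,d,m); z=P[:,2]
        print(cam,"foot z pct",np.percentile(z,[2,25,50,75,98]).round(1),len(z))
        t=z>np.percentile(z,98)-6
        print(" boss top mean",P[t].mean(0).round(1),"n",t.sum(),rect(P[t]))
        lo=z<np.percentile(z,98)-30; print(" base",rect(P[lo]),"z",np.median(z[lo]).round(1))
    if pb:
        m=box(pb)&(H>95)&(H<125)&(S>100)
        P,u,v=pts(cam,d,m); z=P[:,2]; zm=np.median(z); k=abs(z-zm)<6; print(cam,"rim",rect(P[k]),"z",zm.round(1))
        m=box(pb)&(S<60)&(V>120)
        P,u,v=pts(cam,d,m); print(cam,"floor",rect(P),"z",np.median(P[:,2]).round(1),len(P))
E
python3 - <<'E'
from m import *
t=np.load("top.npz"); s=np.load("side.npz")
measure("top",[221,203,243,234],[279,186,324,243],t["im"],t["d"])
measure("side",[208,176,246,202],[200,220,273,271],s["im"],s["d"])
E
```

```text
top foot z pct [ 1.   8.1 10.  12.7 52.1] 370
 boss top mean [476.5  -5.9  49.6] n 61 (array([476.9,  -6.3]), array([28.4, 21.5]), -25.1)
 base (array([477.1,  -6.8]), array([83.7, 47.3]), -23.2) z 9.2
top rim (array([ 487.1, -211.5]), array([149. , 113.2]), 3.9) z 21.6
top floor (array([ 483.1, -211. ]), array([142.4, 113.3]), 4.2) z 9.9 903
side foot z pct [ 6.6  9.  10.4 14.7 51.1] 322
 boss top mean [474.8  -8.9  49.4] n 51 (array([474.7,  -9.1]), array([28.8, 21.5]), -20.1)
 base (array([481.3,  12.8]), array([96.4, 92.3]), 63.8) z 9.6
side rim (array([ 484.8, -213.7]), array([148.2, 116.4]), 4.0) z 21.5
side floor (array([ 487.2, -198.2]), array([152.4, 145.2]), 3.3) z 9.8 1024
```

Request:
{"op": "play_rows", "data": {
  "targets": [
    [0,22,-24,0,20],
    [0,22,-24,0,20],
    [0,22,-24,0,20],
    [0,22,-24,0,20],
    [0,22,-24,0,20],
    [0,22,-24,0,20],
    [0,44.5,-48.2,6,43],
    [0,44.5,-48.2,6,43],
    [0,44.5,-48.2,6,43],
    [0,44.5,-48.2,6,43]
  ]
}}

```text
clock: 1.5
eef_pos: [412.2, -156.9, 224.1]
tool_rot: [3.142, -0.001, -0.409]
force: [1.4, -0.7, -0.3]
width: 85.6
gripper_force: 0.0
```

Request:
{"op": "play_rows", "data": {
  "targets": [
    [0,0,-16.2,5,0],
    [0,0,-16.2,5,0],
    [0,0,-16.2,5,0],
    [0,0,-16.2,5,0],
    [0,0,-16.2,5,0],
    [0,0,-16.2,5,0],
    [0,0,-16.2,5,0]
  ]
}}

```text
clock: 2.2
eef_pos: [475.1, -11.3, 174.4]
tool_rot: [3.141, -0.001, -0.408]
force: [0.9, -1.3, 0.3]
width: 85.4
gripper_force: 0.0
```

```bash
cat > go.py <<'E'
import sys; from h import *
def go(x,y,z,yaw):
    s=ctrl.read_state(); p=s["eef_pos"]; R=cv2.Rodrigues(np.zeros(3))[0]
    from scipy.spatial.transform import Rotation as Ro
    R=Ro.from_euler("xyz",s["tool_rot"]).as_matrix()
    print("t",s["clock"],"pos",np.round(p,1),"rot",np.degrees(s["tool_rot"]).round(2),"qd",np.abs(s["qd"]).max().round(3),"w",round(s["width"],1),"F",np.round(s["force"],1),"grip",round(s["gripper_force"],1))
    print("move cm",(R.T@(np.array([x,y,z])-p)/10).round(2),"spin",round(np.degrees(s["tool_rot"][2])-yaw,2))
if __name__=="__main__": go(*map(float,sys.argv[1:]))
E
python3 go.py 475.9 -7.4 42 -23.3; python3 -c "
from h import *
print(ctrl.finger_overhang)
im,d=ctrl.get_image('side'); cv2.imwrite('pics/s1.png',cv2.resize(im[80:300,120:400,::-1],None,fx=2.5,fy=2.5))"
```

```text
t 2.2 pos [475.1 -11.3 174.4] rot [ 1.7997e+02 -4.0000e-02 -2.3380e+01] qd 0.01 w 85.4 F [ 0.9 -1.3  0.3] grip 0.0
move cm [-0.08 -0.4  13.24] spin -0.08
25.0
```

View pics/s1.png

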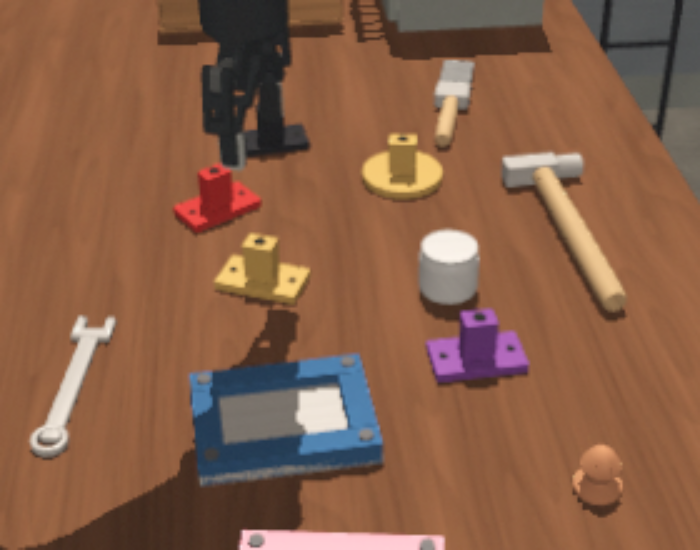

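The gripper hangs above the yellow foot, which is at about (262,265) in this crop. It is clear of the red and black feet, so I'm descending.

Request:
{"op": "play_rows", "data": {
  "targets": [
    [0,-0.1,-0.4,4,0],
    [0,-0.1,-0.4,8,0],
    [0,-0.1,-0.4,10,0],
    [0,-0.1,-0.4,11.5,0],
    [0,-0.1,-0.4,12.5,0],
    [0,-0.1,-0.4,13.2,0],
    [0,-0.1,-0.4,13.2,0],
    [0,-0.1,-0.4,13.2,0]
  ]
}}

```text
clock: 3.05
eef_pos: [476.4, -5.9, 42.5]
tool_rot: [-3.141, -0.001, -0.406]
force: [0.0, 0.1, -0.1]
width: 85.3
gripper_force: 0.0
```

```bash
python3 go.py 475.9 -7.4 42 -23.3; python3 -c "
from h import *
im,d=ctrl.get_image('side'); cv2.imwrite('pics/s2.png',cv2.resize(im[130:230,180:280,::-1],None,fx=5,fy=5,interpolation=cv2.INTER_CUBIC))"
```

```text
t 3.05 pos [476.4  -5.9  42.5] rot [-1.7999e+02 -5.0000e-02 -2.3270e+01] qd 0.007 w 85.3 F [ 0.   0.1 -0.1] grip 0.0
move cm [0.02 0.16 0.05] spin 0.03
```

View pics/s2.png

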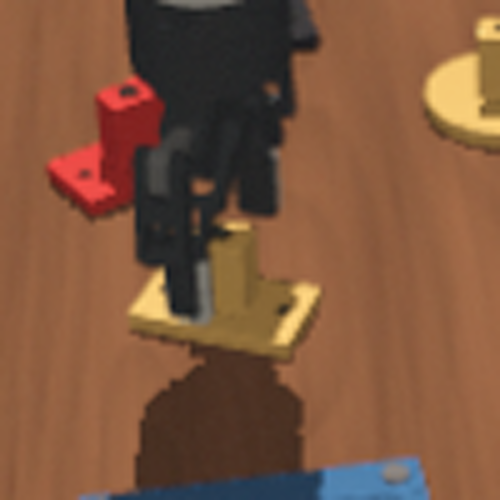

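The two finger tips, at (195,318) and (262,212), straddle the boss at (232,265) evenly. Closing now.

Request:
{"op": "play_rows", "data": {
  "targets": [
    [1,0,0.1,0,0],
    [1,0,0.1,0,0],
    [1,0,0.1,0,0],
    [1,0,0.1,0,0],
    [1,0,0.1,0,0],
    [1,0,0.1,0,0],
    [1,0,0.1,0,0],
    [1,0,0.1,0,0],
    [1,0,0.1,0,0],
    [1,0,0.1,0,0]
  ]
}}

```text
clock: 4.1
eef_pos: [475.7, -6.6, 42.2]
tool_rot: [-3.141, -0.0, -0.406]
force: [-0.6, -0.6, 4.7]
width: 21.5
gripper_force: 60.1
```

Request:
{"op": "play_rows", "data": {
  "targets": [
    [1,0,0,-1,0],
    [1,0,0,-3,0],
    [1,0,0,-6,0],
    [1,0,0,-8,0],
    [1,0,0,-8,0],
    [1,0,0,-8,0]
  ]
}}

```text
clock: 4.7
eef_pos: [475.2, -6.3, 121.7]
tool_rot: [-3.142, 0.0, -0.405]
force: [-0.1, 0.1, -5.3]
width: 21.2
gripper_force: 59.6
```

```bash
python3 go.py 485.9 -211.4 122 4
```

```text
t 4.7 pos [475.2  -6.3 121.7] rot [-1.800e+02  2.000e-02 -2.322e+01] qd 0.029 w 21.2 F [-0.1  0.1 -5.3] grip 59.6
move cm [ 9.07 18.43 -0.03] spin -27.22
```

Request:
{"op": "play_rows", "data": {
  "targets": [
    [1,1.5,3,0,-4.5],
    [1,3,6,0,-9],
    [1,4.5,9,0,-13.5],
    [1,6,12,0,-18],
    [1,7.5,15,0,-22.5],
    [1,8.5,17.2,0,-25.5],
    [1,9.1,18.4,0,-27.2],
    [1,9.1,18.4,0,-27.2],
    [1,9.1,18.4,0,-27.2]
  ]
}}

```text
clock: 5.6
eef_pos: [485.5, -210.5, 120.5]
tool_rot: [-3.139, 0.003, 0.068]
force: [-0.4, 1.1, -4.3]
width: 21.1
gripper_force: 60.0
```

```bash
python3 go.py 485.9 -211.4 57 4
python3 - <<'E'
from m import *
for c in ("top","side"):
    im,d=ctrl.get_image(c)
    cv2.imwrite(f"pics/{c}3.png",cv2.resize(im[(100 if c=='top' else 130):290,190:350,::-1],None,fx=3,fy=3))
    h=cv2.cvtColor(im,cv2.COLOR_RGB2HSV).astype(int)
    m=(h[...,0]>18)&(h[...,0]<32)&(h[...,1]>110)&(h[...,2]>60)
    P,u,v=pts(c,d,m)
    k=(abs(P[:,0]-486)<80)&(abs(P[:,1]+212)<80)&(P[:,2]>60)&(P[:,2]<170); P=P[k]
    print(c,len(P),np.percentile(P[:,2],[2,25,50,75,98]).round(1),rect(P))
    b=abs(P[:,2]-90)<5; print(" plate",b.sum(),rect(P[b]))
E
```

```text
t 5.6 pos [ 485.5 -210.5  120.5] rot [-1.7987e+02  1.5000e-01  3.9000e+00] qd 0.027 w 21.1 F [-0.4  1.1 -4.3] grip 60.0
move cm [0.05 0.1  6.35] spin -0.1
top 90 [84.9 86.5 87.7 89.2 91.5] (array([ 486.1, -197.6]), array([80.8, 20.5]), 4.6)
 plate 87 (array([ 486.1, -197.3]), array([80.8, 19.9]), 4.6)
side 411 [ 86.1  87.7  88.5  89.3 100.7] (array([ 485.1, -210.6]), array([83.6, 50.5]), 3.5)
 plate 400 (array([ 485.1, -210.6]), array([83.6, 50.5]), 3.5)
```

View pics/side3.png

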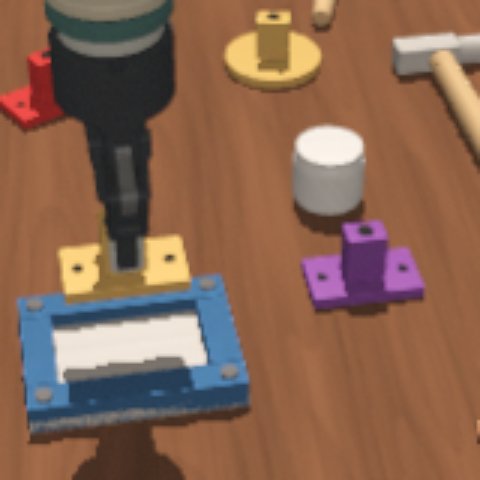

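The side view shows the foot held level above the jig, with its plate at about (125,265) in the crop and the pocket at (130,345). It is parallel to the pocket and within 2 mm of centre, so I'm lowering it with a 2 mm correction.

Request:
{"op": "play_rows", "data": {
  "targets": [
    [1,0,0.2,1.5,0],
    [1,0,0.2,3,0],
    [1,0,0.2,4,0],
    [1,0,0.2,4.8,0],
    [1,0,0.2,5.4,0],
    [1,0,0.2,5.9,0],
    [1,0,0.2,6.2,0],
    [1,0,0.2,6.4,0],
    [1,0,0.2,6.5,0],
    [1,0,0.2,6.5,0]
  ]
}}

```text
clock: 6.7
eef_pos: [486.8, -213.6, 57.1]
tool_rot: [3.141, -0.0, 0.069]
force: [-0.6, 0.0, -5.1]
width: 21.2
gripper_force: 60.1
```

```bash
python3 go.py 485.9 -212.5 52 4; python3 -c "
from h import *
im,d=ctrl.get_image('side'); cv2.imwrite('pics/s4.png',cv2.resize(im[190:290,180:300,::-1],None,fx=5,fy=5,interpolation=cv2.INTER_CUBIC))"
```

```text
t 6.7 pos [ 486.8 -213.6   57.1] rot [ 1.7999e+02 -2.0000e-02  3.9500e+00] qd 0.004 w 21.2 F [-0.6  0.  -5.1] grip 60.1
move cm [-0.09 -0.12  0.51] spin -0.05
```

View pics/s4.png

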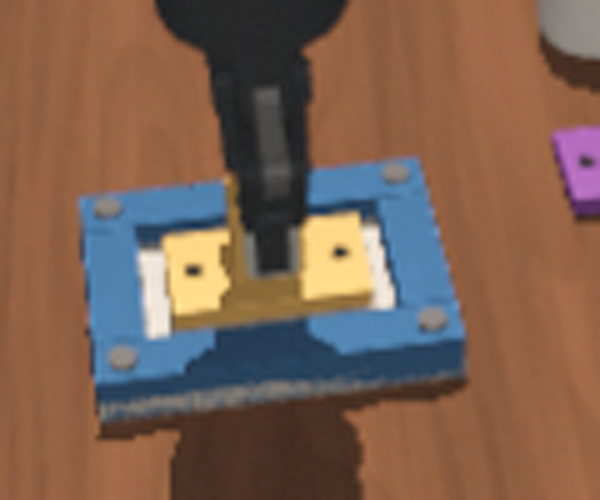

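The plate is inside the pocket: it spans columns 168–372 and the pocket opening 140–393. I'm lowering the last 5 mm.

Request:
{"op": "play_rows", "data": {
  "targets": [
    [1,-0.1,-0.1,0.2,0],
    [1,-0.1,-0.1,0.3,0],
    [1,-0.1,-0.1,0.4,0],
    [1,-0.1,-0.1,0.4,0]
  ]
}}

```text
clock: 7.15
eef_pos: [485.6, -212.6, 52.8]
tool_rot: [-3.142, 0.0, 0.069]
force: [-0.5, -0.1, -3.9]
width: 21.0
gripper_force: 60.1
```

Request:
{"op": "play_rows", "data": {
  "targets": [
    [1,0,0,0.05,0],
    [1,0,0,0.1,0],
    [1,0,0,0.1,0]
  ]
}}

```text
clock: 7.45
eef_pos: [485.8, -212.6, 52.3]
tool_rot: [3.141, -0.0, 0.069]
force: [-0.5, 1.2, -0.9]
width: 21.5
gripper_force: 60.8
```

Force on the tool has gone from −5 N to about −1 N, so contact is starting. One more small press.

Request:
{"op": "play_rows", "data": {
  "targets": [
    [1,0,0,0.05,0],
    [1,0,0,0.05,0]
  ]
}}

```text
clock: 7.65
eef_pos: [485.7, -212.6, 52.2]
tool_rot: [3.141, -0.0, 0.069]
force: [-1.6, 0.8, 5.7]
width: 21.1
gripper_force: 61.8
```

The force is now +5.7 N, so the foot is on the floor. Releasing and retracting.

Request:
{"op": "play_rows", "data": {
  "targets": [
    [0,0,0,0,0],
    [0,0,0,0,0],
    [0,0,0,0,0],
    [0,0,0,0,0],
    [0,0,0,0,0],
    [0,0,0,0,0],
    [0,0,0,0,0],
    [0,0,0,0,0]
  ]
}}

```text
clock: 8.45
eef_pos: [485.7, -212.6, 51.4]
tool_rot: [-3.142, -0.0, 0.069]
force: [-0.1, -0.0, -0.2]
width: 85.8
gripper_force: 0.0
```

Request:
{"op": "play_rows", "data": {
  "targets": [
    [0,0,0,-1.5,0],
    [0,0,0,-4,0],
    [0,0,0,-8,0],
    [0,0,0,-12,0],
    [0,0,0,-15,0],
    [0,0,0,-15,0],
    [0,0,0,-15,0]
  ]
}}

```text
clock: 9.15
eef_pos: [485.8, -212.6, 201.9]
tool_rot: [3.141, -0.001, 0.069]
force: [0.2, 0.5, -0.8]
width: 85.6
gripper_force: 0.0
```

Run:
```python
from m import *
im,d=ctrl.get_image("side"); cv2.imwrite('pics/s5.png',cv2.resize(im[100:290,170:350,::-1],None,fx=3,fy=3))
h=cv2.cvtColor(im,cv2.COLOR_RGB2HSV).astype(int)
P,u,v=pts("side",d,(h[...,0]>18)&(h[...,0]<32)&(h[...,1]>110)&(h[...,2]>60))
P=P[(abs(P[:,0]-485)<70)&(abs(P[:,1]+212)<60)&(P[:,2]<80)]; b=abs(P[:,2]-20)<3
print(len(P),b.sum(),rect(P[b]),np.percentile(P[:,2],[2,50,98]))
A=np.c_[P[b][:,:2]-[485,-212],np.ones(b.sum())]; print("plane",np.linalg.lstsq(A,P[b][:,2],rcond=None)[0].round(4))
s=ctrl.read_state(); print(s["clock"],s["width"],s["force"])
```

```text
505 377 (array([ 483.9, -215.1]), array([81.2, 50.3]), 3.6) [16.71623594 20.2547746  61.13032505]
plane [ 1.7000e-03 -5.7000e-03  1.9852e+01]
9.2 85.43663674571438 [-0.04099311  0.37926887 -0.01434572]
```

View pics/s5.png

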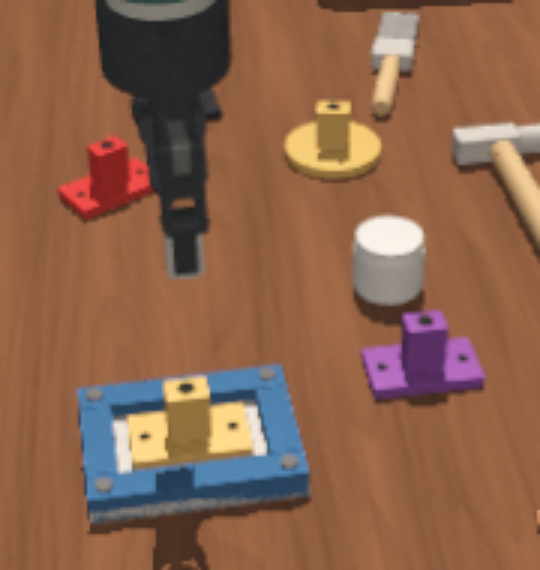

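The foot lies flat in the pocket at about (188,430) in the crop: its plate top is at z ≈ 20 mm with negligible tilt. The gripper is clear, so I'm handing in.

```bash
python3 -c "
from cell import ctrl
print(ctrl.finish_job())"
```

```text
the job is handed in; nothing more can be done
None
```

The brass foot is seated flat in the blue jig's pocket, boss up and long side along the pocket's long side; the black steel and round feet were not touched, and I handed the job in at about 9 s.

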